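# Put the stray canister back in the packed height-ordered row

### The job

The four round steel canisters live in the low two-rail rack in order of height, but one has been left out on the worktop and the other three have been packed together so that its place is closed. Slide the neighbours apart within the rack, lifting none of the three out, and put the stray canister back in its place between them, standing down on the worktop, so that all four stand upright in the rack in order of height. Knock nothing over and leave the cup, spice jar, timer and sauce bowl where they are.

Things in the scene. Friction and masses are not known exactly. Their poses are not given: they have to be found in the camera images.
- rack: low fixed steel rack, no floor (things in it stand on the worktop, z = 0). Origin on the worktop at its centre; y along the row, x across, z up. Two end plates 76 mm wide, 38 mm tall, inner faces at y = +-98 mm (196 mm inside; four canisters fill 184); two 8 mm round rails along y at x = +-30 mm, 20 mm up (channel 52 mm wide). Three canisters start packed in it near the middle, up to 15 mm off
- canister_70: a plain round stainless steel canister with a flush press-on lid, 46 mm in diameter all the way up, 70 mm tall (the shortest of the set), about 0.2 kg; origin at the centre of its underside, z up along its axis; its turn about z means nothing; starts at one end of the row
- canister_84: a plain round stainless steel canister with a flush press-on lid, 46 mm in diameter all the way up, 84 mm tall (second shortest of the set), about 0.2 kg; origin at the centre of its underside, z up along its axis; its turn about z means nothing; starts either in the middle of the row or as the stray one
- canister_98: a plain round stainless steel canister with a flush press-on lid, 46 mm in diameter all the way up, 98 mm tall (second tallest of the set), about 0.2 kg; origin at the centre of its underside, z up along its axis; its turn about z means nothing; starts either in the middle of the row or as the stray one (whichever of the 84 and 98 mm canisters is not in the rack)
- canister_112: a plain round stainless steel canister with a flush press-on lid, 46 mm in diameter all the way up, 112 mm tall (the tallest of the set), about 0.2 kg; origin at the centre of its underside, z up along its axis; its turn about z means nothing; starts at the other end of the row
- steel_cup: bystander: loose steel cup, 71 mm in diameter, 74 mm tall; origin at the centre of its underside
- spice_jar: bystander: loose round glass spice jar with a dark cap, 44 mm in diameter, 105 mm tall; origin at the centre of its underside
- timer: bystander: loose white kitchen timer with a dial, 57 x 71 x 68 mm; origin at the centre of its underside
- bowl: bystander: loose small black sauce bowl, 76 mm in diameter, 30 mm tall; origin at the centre of its underside
- salt_shaker: bystander: fixed salt shaker, 44 mm in diameter, 90 mm tall; origin at the centre of its underside
- soy_bottle: bystander: fixed glass bottle at the back, 59 mm in diameter, 207 mm tall; origin at the centre of its underside
- rice_cooker: fixed large rice cooker at the back left, about 0.40 m across over its lid, catch and side handles and 0.35 m tall; origin under its centre: keep the gripper and wrist clear of it
There are look-alikes about, which are no part of the job. Leave any orange, pink or yellow look-alike of the canister_70 alone.

How it is judged:
On the way:
1. the two canisters that are next to the stray one in height have been slid apart in the rack, leaving a place between them (((x of canister_70 in the frame of rack between -0.01 and 0.01 m and y of canister_70 in the frame of rack between -0.09 and 0.09 m and height (world z) of each of canister_70, canister_98 below 0.006 m and x of canister_98 in the frame of rack between -0.01 and 0.01 m and y of canister_98 in the frame of rack between -0.09 and 0.09 m and horizontal distance between canister_70 and canister_98 above 0.0925 m) or (x of canister_84 in the frame of rack between -0.01 and 0.01 m and y of canister_84 in the frame of rack between -0.09 and 0.09 m and height (world z) of each of canister_84, canister_112 below 0.006 m and x of canister_112 in the frame of rack between -0.01 and 0.01 m and y of canister_112 in the frame of rack between -0.09 and 0.09 m and horizontal distance between canister_84 and canister_112 above 0.0925 m))), for 0.1 s.
At the end, for the whole second after the job is handed in: All four canisters stand in the rack (within 10 mm of its centre line, undersides within 6 mm of the worktop), upright within 0.08 rad, at rest, side by side in order of height: 70, 84, 98, 112 mm from one end to the other, either way round (next ones under 68 mm apart between axes) (x of canister_70 in the frame of rack between -0.01 and 0.01 m and y of canister_70 in the frame of rack between -0.09 and 0.09 m and height (world z) of each of canister_70, canister_84, canister_98, canister_112 below 0.006 m and angle between each of canister_70, canister_84, canister_98, canister_112's own z axis and vertical below 0.08 rad and linear speed of each of canister_70, canister_84, canister_98, canister_112 below 0.02 m/s and x of canister_84 in the frame of rack between -0.01 and 0.01 m and y of canister_84 in the frame of rack between -0.09 and 0.09 m and x of canister_98 in the frame of rack between -0.01 and 0.01 m and y of canister_98 in the frame of rack between -0.09 and 0.09 m and x of canister_112 in the frame of rack between -0.01 and 0.01 m and y of canister_112 in the frame of rack between -0.09 and 0.09 m and horizontal distance between canister_70 and canister_84 below 0.068 m and horizontal distance between canister_84 and canister_98 below 0.068 m and horizontal distance between canister_98 and canister_112 below 0.068 m and horizontal distance between canister_70 and canister_112 above 0.13 m); the robot touches nothing.
It fails at once if a canister is knocked over (tilted more than 0.5 rad) (angle between any of canister_70, canister_84, canister_98, canister_112's own z axis and vertical above 0.5 rad).
It fails at once if a canister of the row is lifted out (more than 30 mm) (height (world z) of any of canister_70, canister_112 above 0.03 m or (height (world z) of canister_84 above 0.03 m and horizontal distance between canister_98 and rack above 0.105 m) or (height (world z) of canister_98 above 0.03 m and horizontal distance between canister_84 and rack above 0.105 m)).
It fails at once if the cup, spice jar, timer or sauce bowl is moved more than 30 mm or tipped over (distance of any of steel_cup, spice_jar, timer, bowl from where it was at the start of the episode above 0.03 m or angle between any of steel_cup, spice_jar, timer, bowl's own z axis and vertical above 0.5 rad).
It also fails if it takes over 51 s, if anything falls off the work surface, if the arm or the gripper's body presses on something with over 40 N, if the wrist force passes 120 N, or if a joint passes its speed limit or range.

### The arm

A 7-joint arm with a two-finger parallel gripper is mounted at the origin on a cart in front of the work surface, level with it; the furniture and walls round the work are solid. World frame = base frame: x ahead of the robot, y to its left, z up, the work surface at z = 0. Lengths are in m, angles in rad, forces in N, time in s.
With the tool pointing down it reaches from about 0.425 to 0.925 m from the base axis. Payload 6.8 kg.
Tool frame: the origin (TCP) lies at the very end of the fingers, on their centre line; the grasp point (between the pads) lies 19 mm behind it; z points along the fingers, y is the line along which they close (so a half turn about z gives the same grasp; the last joint's range is limited). The gripper opens to 85 mm and grips with 20 to 120 N. Pads are 22 mm wide; open, the fingers measure 114 mm over their backs; the gripper's body (76 mm by 85 mm) begins 54 mm behind the grasp point. The pads swing forward as they close: fully open they stand 13 mm farther back than shut.
Start: joints at [1.062, 0.477, 0.022, 1.555, -0.011, 1.109, -0.083], TCP at [0.263, -0.622, 0.204] pointing down, gripper open.
Joint ranges: [-2.96, 2.96], [-0.34, 2.1], [-1.41, 1.46], [0.24, 2.44], [-1.37, 4.51], [0.17, 1.92], [-2.96, 2.96]. Speed limits (rad/s): [2.39, 2.39, 3.14, 3.14, 3.14, 3.14, 3.14].

### API

Orientations are given as a unit quaternion [w, x, y, z].
In Python, from station import bot gives the robot as it stands.
- The arm moves only by the tool apply_moves, never from a script. Its argument "deltas" is a list of rows, each a list of 3 entries, a list of its own where there are three numbers: the closure, from 0 (fully open) to 1 (shut), then the shift along the tool's x, y, z in units of 0.2 m (1.0 is 0.2 m), then the turn about the tool's z in units of 2 pi rad (1.0 is 2 pi rad). A call has 1 to 12 rows; each row is the pose to reach, as a shift and turn from the pose commanded when the call began, along the tool's axes at that moment, turning the shorter way round; what a row does not reach only later rows make up. A row lasts 1/10 s, in which the tool goes at most 50 mm and 8.59 degrees, less where a joint would pass 70% of its speed; a pose out of reach is approached as far as the arm can. A call with a number of a shift or a turn outside -1 to 1 is refused whole. A call with a gripper value outside its range is refused whole. The fingers move at their own pace and stop on an object; "squeeze" is the grip in N (left out, the last holds). Time passes only in rows, so rows that repeat a pose let the fingers close. It gives the time, the measured TCP pose, the force, the opening and the grip force at its end, in the units of the state.
- bot.get_obs(): the state, without advancing time (a new reading comes with each control period).
- bot.read_camera(name): name is "scene" or "side" or "wrist"; returns a dict with "color" (480x640x3 uint8, red, green, blue), "intrinsics" (3x3 intrinsics, pixels), "k1" (the pictures are not rectified: a ray, as slopes to the right and down, at radius r is drawn at 1 + k1 r^2 times it, then the intrinsics apply), "pose" (4x4, takes a point from camera to world coordinates); the wrist camera has in their place "hand_eye" (4x4, takes a point from camera to tool coordinates, whose origin is the TCP and whose axes are the flange's). Camera axes: x right, y down, z forward; pixel columns grow to the right and rows downward; lengths in m; the calibration is good to about 2 mm. A picture is of the moment at which its call begins: read the wrist's pose just before it. There is no depth.
- bot.hand_in(): hands the job in; it is judged then, once.
Trained networks look in a picture, given as the dict that the camera call returned (one of the last four; its "shot" number tells which), for a name from the list of things; names that differ only in an ending like _2 or _b are one class to them, and where a whole thing is asked for, a point or a joint stands for the part that bears it (a point fixed in the world has none). Each returns a list of dicts, best first, with "confidence" (0 to 1); they miss things now and then, are a little off and sometimes report something else, mostly with a low value. They report only what shows in the picture. A call takes as long as a camera call. They do not tell look-alikes from the thing itself.
- bot.look_for(picture, target): "point" ([x, y, z] in m, in world coordinates, good to about 4 mm: the middle of the surface that is visible of it).
The state is a dict: "t": time; "q": joint angles; "joint_vel": joint speeds; "joint_torque": joint torques, N m; "eef_pos": TCP position; "tool_rot": TCP orientation; "contact_force": force on the tool from outside, world axes, zero at the start; "torque": the same for the moment, N m; "gripper_width": opening from 0.0 (shut) to 1.0 (fully open); "grasp_force": force on a finger pad.
Only numpy, scipy, OpenCV 4.12 (cv2) and the standard library are available. Lean on these libraries where they do the work, as an engineer would, in place of code of your own. Each camera call takes 0.05 s, during which the arm holds its last target. There are 200 camera calls.

## Working session

There is one attempt and no reset: what is moved stays moved. The work goes in short steps, Python scripts to look and compute and a tool call to move; the robot and the scene stay as the last step left them, time stands still between calls to the robot, and variables do not carry over. Pictures are saved under pics/ and viewed, at most 10 in all, crops included, and the job is handed in when it is done.

Besides the shell and the picture viewer there is one more tool, called after ">>>" as name([rows], argument=value, ...), one row to a line, values as JSON. apply_moves: Moves the arm, as the interface text tells. Its arguments: {"type":"object","properties":{"deltas":{"type":"array","items":{"type":"array"}},"squeeze":{"type":"number"}},"required":["deltas"]}

```bash
mkdir -p pics
python3 - <<'E'
from station import bot
import cv2,numpy as np
o=bot.get_obs();print(o['t'],o['eef_pos'],o['tool_rot'],o['gripper_width'])
for c in ['scene','side']:
    p=bot.read_camera(c);cv2.imwrite(f'pics/{c}0.png',p['color'][:,:,::-1])
    print(c,np.round(p['intrinsics'],1).tolist(),p['k1'],np.round(p['pose'],3).tolist())
    for n in ['rack','canister_70','canister_84','canister_98','canister_112','steel_cup','spice_jar','timer','bowl','salt_shaker','soy_bottle','rice_cooker']:
        print(n,[(np.round(d['point'],3).tolist(),round(d['confidence'],2)) for d in bot.look_for(p,n)[:4]])
print(bot.get_obs()['t'])
E
```

```text
0.0 [ 0.263067   -0.6209416   0.20251932] [-8.70335379e-04  9.79988409e-01  1.99052482e-01 -2.64156618e-04] 1.001347669103453
scene [[469.3, 0.0, 320.4], [0.0, 469.3, 242.7], [0.0, 0.0, 1.0]] -0.038111017239809294 [[0.453, -0.349, 0.82, -0.446], [-0.891, -0.169, 0.421, -0.78], [-0.008, -0.922, -0.387, 0.513], [0.0, 0.0, 0.0, 1.0]]
rack [([0.446, -0.278, 0.022], 0.89)]
canister_70 [([0.428, -0.537, 0.044], 0.96), ([0.412, -0.407, 0.041], 0.94), ([0.429, -0.262, 0.05], 0.93), ([0.447, -0.209, 0.071], 0.87)]
canister_84 [([0.428, -0.537, 0.044], 0.96), ([0.412, -0.407, 0.041], 0.94), ([0.429, -0.262, 0.05], 0.93), ([0.447, -0.209, 0.071], 0.87)]
canister_98 [([0.428, -0.537, 0.044], 0.96), ([0.412, -0.407, 0.041], 0.94), ([0.429, -0.262, 0.05], 0.93), ([0.447, -0.209, 0.071], 0.87)]
canister_112 [([0.428, -0.537, 0.044], 0.96), ([0.412, -0.407, 0.041], 0.94), ([0.429, -0.262, 0.05], 0.93), ([0.447, -0.209, 0.071], 0.87)]
steel_cup [([0.46, -0.007, 0.051], 0.86)]
spice_jar [([0.492, -0.471, 0.063], 0.96), ([0.464, -0.012, 0.048], 0.16)]
timer [([0.615, -0.442, 0.054], 0.56)]
bowl [([0.34
[... 560 characters left out ...]
.047], 0.73)]
canister_84 [([0.492, -0.565, 0.047], 0.94), ([0.422, -0.379, 0.041], 0.87), ([0.455, -0.192, 0.068], 0.8), ([0.435, -0.518, 0.047], 0.73)]
canister_98 [([0.492, -0.565, 0.047], 0.94), ([0.422, -0.379, 0.041], 0.87), ([0.455, -0.192, 0.068], 0.8), ([0.435, -0.518, 0.047], 0.73)]
canister_112 [([0.492, -0.565, 0.047], 0.94), ([0.422, -0.379, 0.041], 0.87), ([0.455, -0.192, 0.068], 0.8), ([0.435, -0.518, 0.047], 0.73)]
steel_cup [([0.471, 0.019, 0.049], 0.72)]
spice_jar [([0.5, -0.448, 0.067], 0.95)]
timer [([0.61, -0.396, 0.046], 0.9), ([0.467, -0.15, 0.027], 0.26)]
bowl [([0.334, -0.296, 0.02], 0.64)]
salt_shaker [([0.572, -0.501, 0.044], 0.73)]
soy_bottle []
rice_cooker []
1.3
```

View pics/scene0.png

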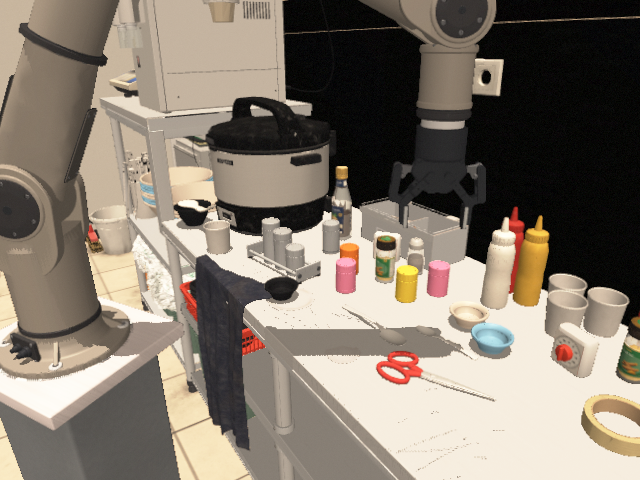

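View pics/side0.png

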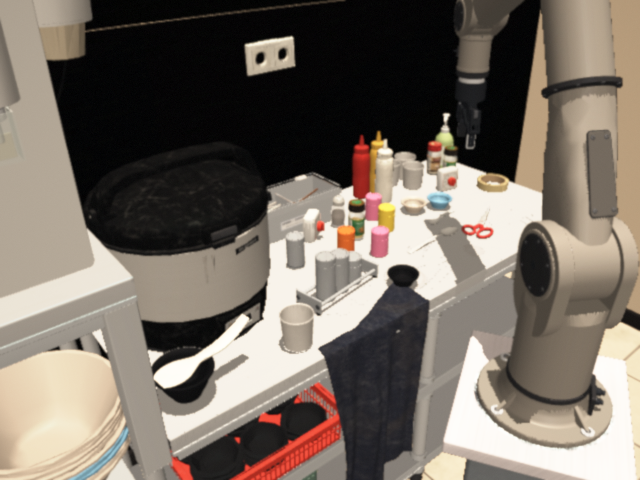

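Run:
```python
import cv2,numpy as np
a=cv2.imread('pics/scene0.png')[195:305,230:370];b=cv2.imread('pics/side0.png')[215:315,275:415]
a=cv2.resize(a,None,fx=5,fy=5,interpolation=cv2.INTER_CUBIC);b=cv2.resize(b,None,fx=5,fy=5,interpolation=cv2.INTER_CUBIC)
cv2.imwrite('pics/ca.png',a);cv2.imwrite('pics/cb.png',b)
```

```text
(no output)
```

View pics/ca.png

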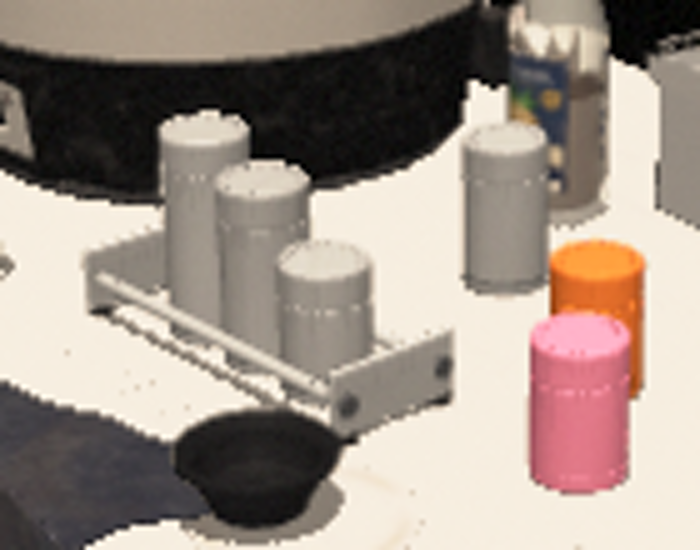

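View pics/cb.png

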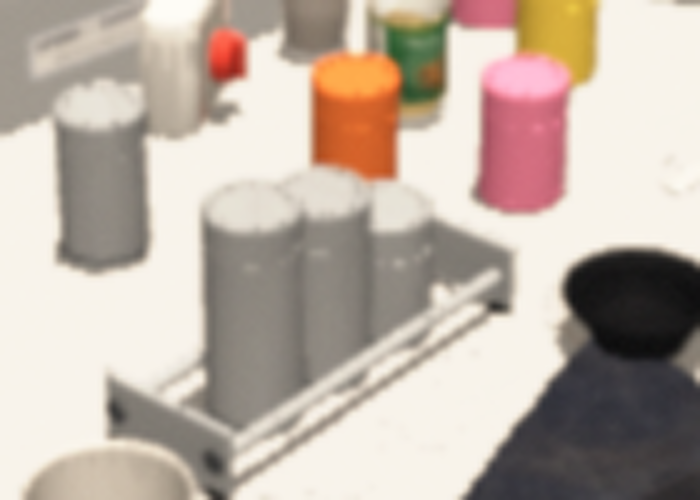

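```bash
cat > h.py <<'E'
import numpy as np,cv2
CAM={'scene':(469.3,320.4,242.7,-0.038111,[[0.453,-0.349,0.82,-0.446],[-0.891,-0.169,0.421,-0.78],[-0.008,-0.922,-0.387,0.513]]),
'side':(571.7,320.3,244.7,-0.05279,[[-0.931,-0.162,0.328,0.082],[-0.365,0.463,-0.807,0.843],[-0.021,-0.871,-0.49,0.748]])}
def ray(c,u,v):
    f,cx,cy,k,P=CAM[c];P=np.array(P)
    n=cv2.undistortPoints(np.array([[[u,v]]],float),np.array([[f,0,cx],[0,f,cy],[0,0,1]]),np.array([k,0,0,0.]))[0,0]
    return P[:,3],P[:,:3]@[n[0],n[1],1]
def at(c,u,v,z):
    o,d=ray(c,u,v);return (o+d*(z-o[2])/d[2])[:2]
def tri(a,b):
    o1,d1=ray('scene',*a);o2,d2=ray('side',*b)
    s,t=np.linalg.lstsq(np.c_[d1,-d2],o2-o1,rcond=None)[0]
    p,q=o1+s*d1,o2+t*d2;return (p+q)/2,np.linalg.norm(p-q)
E
python3 - <<'E'
from h import *
np.set_printoptions(precision=4,suppress=True)
A=lambda x,y:(230+x/5-.4,195+y/5-.4)
B=lambda x,y:(275+x/5-.4,215+y/5-.4)
for n,a,b,h in [('112',(205,130),(253,208),.112),('mid84',(262,180),(325,192),.084),('mid98',(262,180),(325,192),.098),('70',(325,262),(385,205),.07),('s84',(506,138),(101,103),.084),('s98',(506,138),(101,103),.098)]:
    print(n,at('scene',*A(*a),h),at('side',*B(*b),h),*tri(A(*a),B(*b)))
print('scene plates',[at('scene',*A(*p),.038) for p in [(330,380),(455,332),(88,258),(163,232)]])
print('side plates',[at('side',*B(*p),.038) for p in [(108,375),(232,440),(435,222),(515,258)]])
E
```

```text
112 [ 0.4764 -0.1674] [ 0.4788 -0.1602] [ 0.4806 -0.1643  0.1098] 0.0008138295370566825
mid84 [ 0.491  -0.1904] [ 0.4701 -0.2289] [ 0.4626 -0.2082  0.0969] 0.00015959290079559975
mid98 [ 0.4605 -0.2097] [ 0.4619 -0.2063] [ 0.4626 -0.2082  0.0969] 0.00015959290079559975
70 [ 0.4421 -0.2546] [ 0.4478 -0.2495] [ 0.4481 -0.2516  0.0679] 0.0016551121116423278
s84 [ 0.5993 -0.2747] [ 0.6028 -0.2741] [ 0.6023 -0.2736  0.0835] 0.0014751437506349324
s98 [ 0.5652 -0.2911] [ 0.5918 -0.2505] [ 0.6023 -0.2736  0.0835] 0.0014751437506349324
scene plates [array([ 0.3883, -0.2871]), array([ 0.4598, -0.315 ]), array([ 0.4573, -0.1039]), array([ 0.5037, -0.1194])]
side plates [array([ 0.5335, -0.1187]), array([ 0.4632, -0.0908]), array([ 0.437 , -0.2937]), array([ 0.3911, -0.2746])]
```

Run:
```python
from h import *
np.set_printoptions(precision=3,suppress=True)
A=lambda x,y:(230+x/5-.4,195+y/5-.4)
B=lambda x,y:(275+x/5-.4,215+y/5-.4)
print('cooker base',[at('scene',*A(*p),0) for p in [(40,175),(100,190),(340,190),(420,160),(460,120)]],'side base',at('side',262,290,0),at('side',245,325,0))
for h in (.2,.25): print(h,'scene L/R',at('scene',209,165,h),at('scene',330,165,h),'side R',at('side',270,230,h), 'handle',at('scene',305,160,h))
print('lid knob/top side', at('side',180,150,.3),at('scene',268,120,.3))
print('soy base',at('scene',*A(575,215),0),'orange',at('scene',*A(598,262),.07),at('side',*B(356,70),.07),'pink',at('scene',*A(580,335),.07))
print('stray base',at('scene',*A(506,290),0),at('side',*B(101,268),0))
```

```text
cooker base [array([0.623, 0.051]), array([0.618, 0.004]), array([ 0.681, -0.126]), array([ 0.746, -0.145]), array([ 0.821, -0.134])] side base [ 0.633 -0.142] [ 0.607 -0.008]
0.2 scene L/R [0.593 0.112] [ 0.739 -0.205] side R [ 0.569 -0.083] handle [ 0.765 -0.109]
0.25 scene L/R [ 0.427 -0.03 ] [ 0.55  -0.297] side R [0.525 0.002] handle [ 0.571 -0.216]
lid knob/top side [ 0.852 -0.204] [0.825 0.054]
soy base [ 0.706 -0.268] orange [ 0.499 -0.372] [ 0.505 -0.373] pink [ 0.42  -0.398]
stray base [ 0.592 -0.278] [ 0.599 -0.257]
```

>>> apply_moves([
  [0,[0.78,-0.67,0],-0.129],
  [0,[0.78,-0.67,0],-0.129],
  [0,[0.78,-0.67,0],-0.129],
  [0,[0.78,-0.67,0],-0.129],
  [0,[0.78,-0.67,0],-0.129],
  [0,[0.78,-0.67,0],-0.129],
  [0,[0.78,-0.67,0],-0.129],
  [0,[0.78,-0.67,0],-0.129],
], squeeze=30)

```text
t: 2.1
eef_pos: [0.3545, -0.4377, 0.2036]
tool_rot: [0.0, 0.823, 0.568, -0.0]
contact_force: [0.3, 1.0, -0.2]
gripper_width: 1.003
grasp_force: 0.0
```

```bash
cat >> h.py <<'E'
from scipy.spatial.transform import Rotation as Ro
U=np.array([.353,.936])
def go(o,xyz):
    q=o['tool_rot'];R=Ro.from_quat([q[1],q[2],q[3],q[0]]).as_matrix()
    yd=np.degrees(np.arctan2(R[1,1],R[0,1]))
    print('t',round(o['t'],2),'p',np.round(o['eef_pos'],4),'yaw y',round(yd,2),'units',np.round(R.T@(np.array(xyz)-o['eef_pos'])/.2,3),'turn',round((yd+20.7)/360,4),'w',round(o['gripper_width'],3),'F',np.round(o['contact_force'],1))
E
python3 -c "
from station import bot;from h import *
go(bot.get_obs(),[.446,-.2515,.2])"
```

```text
t 2.1 p [ 0.3545 -0.4377  0.2036] yaw y -20.75 units [1.033 0.098 0.018] turn -0.0001 w 1.003 F [ 0.3  1.  -0.2]
```

>>> apply_moves([
  [0,[1.0,0.098,0],0],
  [0,[1.0,0.098,0],0],
  [0,[1.0,0.098,0],0],
  [0,[1.0,0.098,0],0],
  [0,[1.0,0.098,0],0],
  [0,[1.0,0.098,0],0],
])

```text
t: 2.7
eef_pos: [0.444, -0.2563, 0.2036]
tool_rot: [0.0, 0.822, 0.57, 0.0]
contact_force: [-0.5, -0.6, 0.2]
gripper_width: 1.008
grasp_force: 0.0
```

Run:
```python
from station import bot;from h import *
o=bot.get_obs();go(o,[.446,-.2515,.036])
p=bot.read_camera('wrist');np.set_printoptions(precision=4,suppress=True);print(p['intrinsics'],p['k1'],p['hand_eye'])
cv2.imwrite('pics/w1.png',p['color'][:,:,::-1])
print([(np.round(d['point'],3).tolist(),round(d['confidence'],2)) for d in bot.look_for(p,'canister_70')])
```

```text
t 2.7 p [ 0.444  -0.2563  0.2036] yaw y -20.53 units [0.026 0.001 0.838] turn 0.0005 w 1.008 F [-0.5 -0.6  0.2]
[[410.0845   0.     318.3806]
 [  0.     410.0845 244.2913]
 [  0.       0.       1.    ]] -0.09208762845206567 [[ 0.0003 -0.9461 -0.3239  0.0845]
 [ 1.      0.0007 -0.0009 -0.0007]
 [ 0.0011 -0.3239  0.9461 -0.1694]
 [ 0.      0.      0.      1.    ]]
[([0.594, -0.266, 0.084], 0.96), ([0.481, -0.167, 0.111], 0.96), ([0.448, -0.252, 0.066], 0.88), ([0.429, -0.382, 0.072], 0.84), ([0.508, -0.358, 0.07], 0.68), ([0.464, -0.202, 0.096], 0.63), ([0.488, -0.572, 0.007], 0.52)]
```

View pics/w1.png

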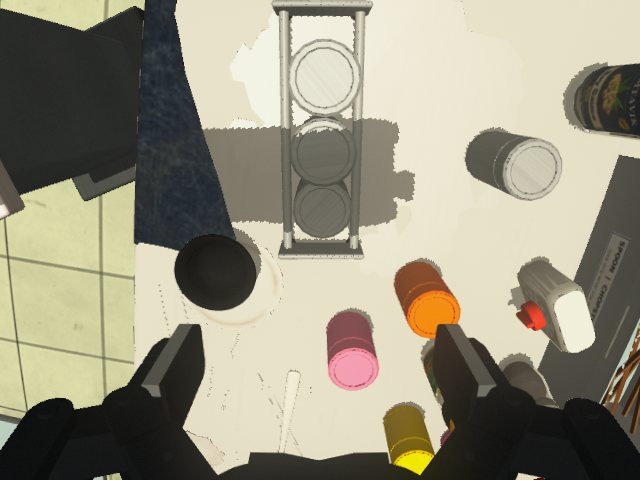

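```bash
cat >> h.py <<'E'
def wat(u,v,z,p,yd):
    K=np.array([[410.08,0,318.38],[0,410.08,244.29],[0,0,1]])
    H=np.array([[.0003,-.9461,-.3239,.0845],[1,.0007,-.0009,-.0007],[.0011,-.3239,.9461,-.1694]])
    n=cv2.undistortPoints(np.array([[[u,v]]],float),K,np.array([-.09209,0,0,0.]))[0,0]
    a=np.radians(yd);c,s=np.cos(a),np.sin(a);R=np.array([[-s,c,0],[c,s,0],[0,0,-1]])
    o=p+R@H[:,3];d=R@H[:,:3]@[n[0],n[1],1];return (o+d*(z-o[2])/d[2])[:2]
E
python3 - <<'E'
from h import *
p=np.array([.444,-.2563,.2036]);yd=-20.53
r=lambda w:(np.round(w,4),'along',round(float(U@w),4),'across',round(float(np.array([.936,-.353])@w),4))
for n,u,v,h in [('112',325,76,.112),('98',323,150,.098),('70',322,207,.07),('stray',533,167,.084),('plateLo top inner',321,244,.038),('plateHi top inner',322,13,.038),('railL lo',287,235,.024),('railR lo',357,235,.024),('railL hi',283,25,.024),('railR hi',362,25,.024)]:
    print(n,*r(wat(u,v,h,p,yd)))
E
```

```text
112 [ 0.4824 -0.1622] along 0.0184 across 0.5088
98 [ 0.4656 -0.2044] along -0.027 across 0.508
70 [ 0.4494 -0.2469] along -0.0725 across 0.5078
stray [ 0.6033 -0.2685] along -0.0383 across 0.6595
plateLo top inner [ 0.4347 -0.2848] along -0.1131 across 0.5074
plateHi top inner [ 0.4986 -0.115 ] along 0.0684 across 0.5073
railL lo [ 0.4076 -0.2707] along -0.1095 across 0.477
railR lo [ 0.4662 -0.2926] along -0.1093 across 0.5396
railL hi [ 0.4682 -0.1099] along 0.0624 across 0.477
railR hi [ 0.5259 -0.1314] along 0.0627 across 0.5386
```

>>> apply_moves([
  [0,[0.04,0,0.2],0],
  [0,[0.04,0,0.4],0],
  [0,[0.04,0,0.55],0],
  [0,[0.04,0,0.65],0],
  [0,[0.04,0,0.75],0],
  [0,[0.04,0,0.82],0],
  [0,[0.04,0,0.848],0],
  [0,[0.04,0,0.848],0],
])

```text
t: 3.6
eef_pos: [0.4457, -0.2501, 0.0335]
tool_rot: [-0.0, 0.823, 0.569, -0.0]
contact_force: [-0.5, -0.4, 0.2]
gripper_width: 1.001
grasp_force: 0.0
```

>>> apply_moves([
  [0.3,[0,0,0],0],
  [0.4,[0,0,0],0],
  [0.5,[0,0,0],0],
  [0.6,[0,0,0],0],
  [0.6,[0,0,0],0],
  [0.6,[0,0,0],0],
  [0.6,[0,0,0],0],
  [0.6,[0,0,0],0],
], squeeze=30)

```text
t: 4.4
eef_pos: [0.4472, -0.2499, 0.035]
tool_rot: [0.001, 0.822, 0.569, 0.0]
contact_force: [-0.1, -0.1, 5.5]
gripper_width: 0.52
grasp_force: 29.7
```

>>> apply_moves([
  [0.6,[-0.02,0,0],0],
  [0.6,[-0.04,0,0],0],
  [0.6,[-0.06,0,0],0],
  [0.6,[-0.08,0,0],0],
  [0.6,[-0.1,0,0],0],
  [0.6,[-0.1,0,0],0],
])

```text
t: 5.0
eef_pos: [0.4418, -0.2684, 0.0359]
tool_rot: [0.002, 0.822, 0.569, 0.002]
contact_force: [0.9, 3.6, 10.9]
gripper_width: 0.518
grasp_force: 34.4
```

>>> apply_moves([
  [0.6,[-0.01,0,0],0],
  [0.6,[-0.02,0,0],0],
  [0.6,[-0.02,0,0],0],
])

```text
t: 5.3
eef_pos: [0.4405, -0.272, 0.0358]
tool_rot: [0.002, 0.822, 0.57, 0.002]
contact_force: [1.3, 2.7, 9.4]
gripper_width: 0.519
grasp_force: 35.1
```

>>> apply_moves([
  [0.6,[-0.01,0,0],0],
  [0.6,[-0.02,0,0],0],
  [0.6,[-0.02,0,0],0],
])

```text
t: 5.6
eef_pos: [0.4389, -0.2758, 0.0356]
tool_rot: [0.002, 0.822, 0.57, 0.002]
contact_force: [0.8, 2.1, 8.0]
gripper_width: 0.511
grasp_force: 35.6
```

>>> apply_moves([
  [0.3,[0,0,0],0],
  [0,[0,0,0],0],
  [0,[0,0,0],0],
  [0,[0,0,-0.05],0],
  [0,[0,0,-0.2],0],
  [0,[0,0,-0.4],0],
  [0,[0,0,-0.6],0],
  [0,[0,0,-0.85],0],
  [0,[0.0,0,-0.85],0],
])

```text
t: 6.5
eef_pos: [0.4403, -0.2775, 0.2112]
tool_rot: [0.006, 0.822, 0.569, 0.003]
contact_force: [0.5, -0.1, 0.4]
gripper_width: 1.002
grasp_force: 0.0
```

```bash
cat > look.py <<'E'
import sys
from station import bot;from h import *
o=bot.get_obs();go(o,o['eef_pos'])
q=o['tool_rot'];yd=np.degrees(np.arctan2(*Ro.from_quat([q[1],q[2],q[3],q[0]]).as_matrix()[[1,0],1]))
p=bot.read_camera('wrist')
cv2.imwrite('pics/%s.png'%sys.argv[1],p['color'][:,:,::-1])
print('TCP along',U@o['eef_pos'][:2],'across',np.array([.936,-.353])@o['eef_pos'][:2])
for d in bot.look_for(p,'canister_70'):
    w=np.array(d['point']);print(np.round(w,3),round(d['confidence'],2),'along',round(U@w[:2],4),'across',round(np.array([.936,-.353])@w[:2],4))
g=cv2.cvtColor(p['color'],cv2.COLOR_RGB2GRAY)
E
python3 look.py w2
```

```text
t 6.5 p [ 0.4403 -0.2775  0.2112] yaw y -20.61 units [0. 0. 0.] turn 0.0002 w 1.002 F [ 0.5 -0.1  0.4]
TCP along -0.10431828113091328 across 0.5100679885230347
[ 0.489 -0.571  0.022] 0.83 along -0.3615 across 0.6594
[ 0.427 -0.381  0.071] 0.74 along -0.2055 across 0.5342
[ 0.443 -0.521  0.059] 0.72 along -0.3312 across 0.5987
[ 0.595 -0.269  0.083] 0.65 along -0.042 across 0.6515
[ 0.466 -0.204  0.099] 0.65 along -0.0264 across 0.5082
[ 0.447 -0.257  0.066] 0.64 along -0.0825 across 0.5088
[ 0.481 -0.167  0.108] 0.61 along 0.0138 across 0.5095
[ 0.503 -0.36   0.069] 0.58 along -0.1594 across 0.598
```

View pics/w2.png

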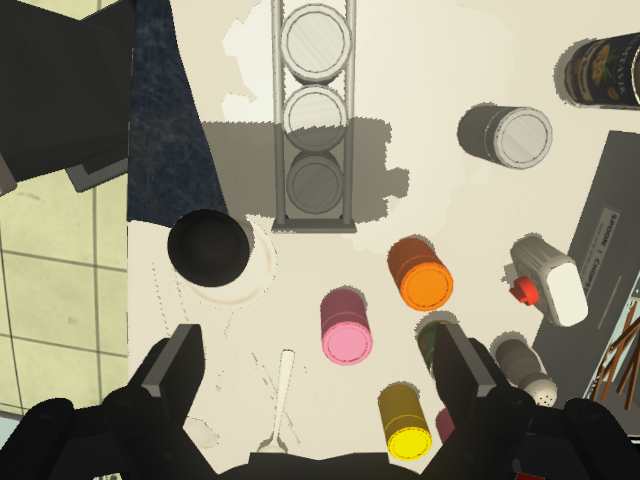

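```bash
cat >> h.py <<'E'
def wq(u,v,z,p,q):
    K=np.array([[410.08,0,318.38],[0,410.08,244.29],[0,0,1]])
    H=np.array([[.0003,-.9461,-.3239,.0845],[1,.0007,-.0009,-.0007],[.0011,-.3239,.9461,-.1694]])
    n=cv2.undistortPoints(np.array([[[u,v]]],float),K,np.array([-.09209,0,0,0.]))[0,0]
    R=Ro.from_quat([q[1],q[2],q[3],q[0]]).as_matrix()
    o=p+R@H[:,3];d=R@H[:,:3]@[n[0],n[1],1];w=(o+d*(z-o[2])/d[2])[:2]
    return np.round(w,4),'along',round(float(U@w),4),'across',round(float(np.array([.936,-.353])@w),4)
E
python3 - <<'E'
from h import *
p=np.array([.4403,-.2775,.2112]);q=[.006,.822,.569,.003]
for n,u,v,h in [('112',316,43,.112),('98',316,118,.098),('70',315,182,.07),('stray',523,138,.084),('plateLo',314,219,.038),('railL',279,200,.024),('railR',350,200,.024)]:
    print(n,*wq(u,v,h,p,q))
E
```

```text
112 [ 0.4818 -0.1639] along 0.0167 across 0.5089
98 [ 0.4661 -0.2058] along -0.0281 across 0.5089
70 [ 0.4486 -0.2506] along -0.0762 across 0.5083
stray [ 0.6026 -0.2704] along -0.0403 across 0.6595
plateLo [ 0.4344 -0.286 ] along -0.1143 across 0.5076
railL [ 0.4103 -0.2622] along -0.1006 across 0.4766
railR [ 0.4692 -0.2846] along -0.1007 across 0.5396
```

Run:
```python
from h import *
for f,p,q in [('w1',[.444,-.2563,.2036],[0,.822,.57,0]),('w2',[.4403,-.2775,.2112],[.006,.822,.569,.003])]:
    g=cv2.imread(f'pics/{f}.png',0)[:260,260:380]
    g=cv2.createCLAHE(4,(4,4)).apply(g);g=cv2.resize(g,None,fx=3,fy=3,interpolation=cv2.INTER_CUBIC)
    c=cv2.HoughCircles(g,cv2.HOUGH_GRADIENT,1.5,40,param1=120,param2=30,minRadius=65,maxRadius=120)
    for x,y,r in c[0][:8]:
        u,v=260+x/3,y/3;print(f,round(u,1),round(v,1),round(r/3,1),*[wq(u,v,h,np.array(p),q)[2] for h in (.112,.098,.07)])
```

```text
w1 326.8 77.8 37.0 0.0174 0.0183 0.02
w1 321.8 152.8 26.0 -0.0273 -0.0288 -0.0319
w1 322.2 209.2 28.7 -0.0638 -0.0673 -0.0743
w1 326.2 223.8 35.3 -0.0736 -0.0777 -0.0857
w1 321.8 90.2 39.7 0.0102 0.0107 0.0117
w1 335.2 146.2 38.6 -0.0232 -0.0245 -0.0272
w1 318.8 42.8 39.7 0.0372 0.0391 0.043
w1 312.8 76.8 39.2 0.018 0.0189 0.0207
w2 315.2 40.2 37.0 0.0183 0.0203 0.0242
w2 313.2 118.8 32.6 -0.0281 -0.0286 -0.0295
w2 315.8 185.2 29.3 -0.0707 -0.0734 -0.0787
w2 311.2 54.2 39.7 0.0102 0.0118 0.0149
w2 326.8 125.8 38.6 -0.0324 -0.0331 -0.0345
w2 313.8 133.2 39.7 -0.0371 -0.038 -0.0399
w2 315.2 105.2 39.2 -0.0199 -0.0199 -0.0199
w2 325.2 53.2 39.7 0.0108 0.0124 0.0156
```

>>> apply_moves([
  [0,[0.12,0,0],0],
  [0,[0.12,0,0.2],0],
  [0,[0.12,0,0.4],0],
  [0,[0.12,0,0.55],0],
  [0,[0.12,0,0.65],0],
  [0,[0.12,0,0.75],0],
  [0,[0.12,0,0.82],0],
  [0,[0.12,0,0.84],0],
  [0,[0.12,0,0.84],0],
])

```text
t: 7.5
eef_pos: [0.4442, -0.2529, 0.0352]
tool_rot: [-0.001, 0.822, 0.569, -0.0]
contact_force: [-0.2, -0.7, 0.3]
gripper_width: 1.002
grasp_force: 0.0
```

>>> apply_moves([
  [0.6,[0,0,0],0],
  [0.6,[0,0,0],0],
  [0.6,[0,0,0],0],
  [0.6,[0,0,0],0],
  [0.6,[0,0,0],0],
  [0.6,[0,0,0],0],
], squeeze=50)

```text
t: 8.1
eef_pos: [0.4459, -0.2538, 0.0372]
tool_rot: [0.001, 0.822, 0.569, 0.001]
contact_force: [-1.4, -0.5, 6.3]
gripper_width: 0.498
grasp_force: 49.7
```

>>> apply_moves([
  [0.7,[0,0,-0.01],0],
  [0.7,[0,0,-0.01],0],
  [0.7,[0,0,-0.01],0],
])

```text
t: 8.4
eef_pos: [0.4445, -0.2532, 0.0378]
tool_rot: [-0.0, 0.822, 0.569, -0.0]
contact_force: [-0.0, 0.0, -2.4]
gripper_width: 0.495
grasp_force: 50.9
```

>>> apply_moves([
  [0.7,[-0.01,0,0],0],
  [0.7,[-0.02,0,0],0],
  [0.7,[-0.03,0,0],0],
  [0.7,[-0.04,0,0],0],
  [0.7,[-0.05,0,0],0],
  [0.7,[-0.05,0,0],0],
])

```text
t: 9.0
eef_pos: [0.4411, -0.263, 0.0379]
tool_rot: [0.0, 0.822, 0.569, -0.0]
contact_force: [1.0, -0.0, -1.9]
gripper_width: 0.499
grasp_force: 50.9
```

Run:
```python
from station import bot;from h import *
go(bot.get_obs(),[.446,-.2515,.036])
for c in ('side','scene'):
    p=bot.read_camera(c);cv2.imwrite(f'pics/{c}1.png',p['color'][:,:,::-1])
    for d in bot.look_for(p,'canister_70')[:6]: print(np.round(d['point'],3),round(d['confidence'],2),round(U@np.array(d['point'])[:2],4))
b=cv2.imread('pics/side1.png')[225:315,295:395];a=cv2.imread('pics/scene1.png')[195:305,230:340]
cv2.imwrite('pics/c1.png',np.hstack([cv2.resize(b,(400,400),interpolation=cv2.INTER_CUBIC),cv2.resize(a,(400,400),interpolation=cv2.INTER_CUBIC)]))
```

```text
t 9.0 p [ 0.4411 -0.263   0.0379] yaw y -20.63 units [0.062 0.002 0.009] turn 0.0002 w 0.499 F [ 1.  -0.  -1.9]
[ 0.44  -0.241  0.051] 0.87 -0.0701
[ 0.435 -0.517  0.053] 0.87 -0.3301
[ 0.595 -0.258  0.051] 0.79 -0.0311
[ 0.455 -0.193  0.068] 0.69 -0.0198
[ 0.417 -0.378  0.027] 0.68 -0.2062
[ 0.475 -0.147  0.072] 0.65 0.0306
[ 0.446 -0.208  0.047] 0.95 -0.0378
[ 0.484 -0.593  0.042] 0.92 -0.3846
[ 0.431 -0.54   0.043] 0.91 -0.3533
[ 0.587 -0.279  0.051] 0.74 -0.054
[ 0.428 -0.275  0.054] 0.7 -0.1063
[ 0.462 -0.169  0.07 ] 0.66 0.0049
```

View pics/c1.png

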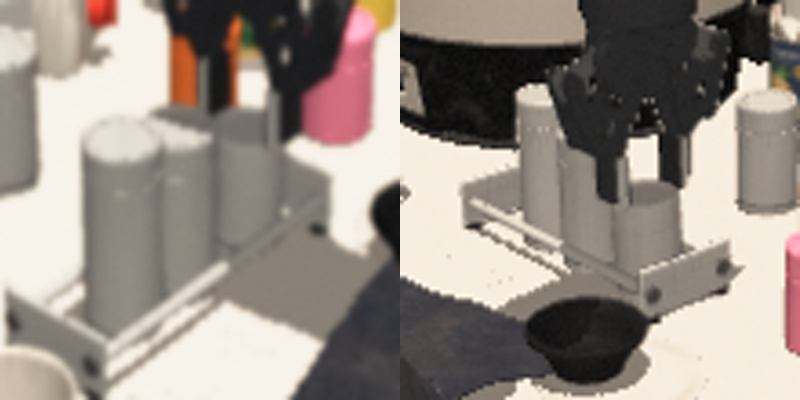

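>>> apply_moves([
  [0.7,[-0.01,0,0],0],
  [0.7,[-0.02,0,0],0],
  [0.7,[-0.03,0,0],0],
  [0.7,[-0.04,0,0],0],
  [0.7,[-0.05,0,0],0],
  [0.7,[-0.05,0,0],0],
])

```text
t: 9.8
eef_pos: [0.4376, -0.2723, 0.0379]
tool_rot: [0.0, 0.822, 0.569, -0.0]
contact_force: [0.2, 0.1, -2.8]
gripper_width: 0.494
grasp_force: 50.9
```

>>> apply_moves([
  [0.7,[-0.01,0,0],0],
  [0.7,[-0.01,0,0],0],
])

```text
t: 10.0
eef_pos: [0.4373, -0.2734, 0.038]
tool_rot: [-0.0, 0.822, 0.569, 0.0]
contact_force: [1.0, 1.3, -1.2]
gripper_width: 0.497
grasp_force: 50.9
```

>>> apply_moves([
  [0.7,[-0.01,0,0],0],
  [0.7,[-0.01,0,0],0],
])

```text
t: 10.2
eef_pos: [0.4371, -0.2745, 0.0381]
tool_rot: [-0.0, 0.822, 0.57, 0.001]
contact_force: [0.9, 4.7, 0.6]
gripper_width: 0.5
grasp_force: 51.2
```

>>> apply_moves([
  [0.3,[0,0,0],0],
  [0,[0,0,0],0],
  [0,[0,0,0],0],
  [0,[0,0,0],0],
  [0,[0,0,-0.2],0],
  [0,[0,0,-0.4],0],
  [0,[0,0,-0.6],0],
  [0,[0.1,0,-0.65],0],
  [0,[0.25,0,-0.65],0],
  [0,[0.375,0.005,-0.65],0],
  [0,[0.375,0.005,-0.65],0],
  [0,[0.375,0.005,-0.6],0],
])

```text
t: 11.4
eef_pos: [0.4647, -0.2061, 0.1587]
tool_rot: [0.001, 0.822, 0.57, 0.001]
contact_force: [0.3, -0.4, 0.6]
gripper_width: 0.999
grasp_force: 0.0
```

>>> apply_moves([
  [0,[0,0,0.1],0],
  [0,[0,0,0.2],0],
  [0,[0,0,0.3],0],
  [0,[0,0,0.4],0],
  [0,[0,0,0.48],0],
  [0,[0,0,0.52],0],
  [0,[0,0,0.52],0],
  [0.7,[0,0,0.52],0],
  [0.7,[0,0,0.52],0],
  [0.7,[0,0,0.52],0],
  [0.7,[0,0,0.51],0],
  [0.7,[0,0,0.51],0],
], squeeze=50)

```text
t: 12.6
eef_pos: [0.4637, -0.2059, 0.0562]
tool_rot: [0.0, 0.822, 0.569, 0.0]
contact_force: [0.1, 0.2, -2.5]
gripper_width: 0.515
grasp_force: 51.1
```

>>> apply_moves([
  [0.7,[0.02,0,0],0],
  [0.7,[0.04,0,0],0],
  [0.7,[0.06,0,0],0],
  [0.7,[0.08,0,0],0],
  [0.7,[0.1,0,0],0],
  [0.7,[0.12,0,0],0],
  [0.7,[0.13,0,0],0],
  [0.7,[0.14,0,0],0],
  [0.7,[0.14,0,0],0],
])

```text
t: 13.5
eef_pos: [0.4737, -0.1792, 0.0558]
tool_rot: [-0.0, 0.822, 0.569, 0.0]
contact_force: [-0.9, -1.1, -3.0]
gripper_width: 0.514
grasp_force: 51.2
```

>>> apply_moves([
  [0.7,[0.01,0,0],0],
  [0.7,[0.01,0,0],0],
])

```text
t: 13.7
eef_pos: [0.4743, -0.1776, 0.0559]
tool_rot: [-0.0, 0.822, 0.569, 0.0]
contact_force: [-0.1, -1.1, -2.8]
gripper_width: 0.52
grasp_force: 51.2
```

>>> apply_moves([
  [0.7,[0.01,0,0],0],
  [0.7,[0.01,0,0],0],
])

```text
t: 13.9
eef_pos: [0.4751, -0.1756, 0.0559]
tool_rot: [-0.0, 0.822, 0.569, 0.0]
contact_force: [0.1, -1.1, -3.0]
gripper_width: 0.511
grasp_force: 51.2
```

>>> apply_moves([
  [0.7,[0.01,0,0],0],
  [0.7,[0.01,0,0],0],
])

```text
t: 14.1
eef_pos: [0.4758, -0.1738, 0.0559]
tool_rot: [0.0, 0.822, 0.569, 0.0]
contact_force: [-0.6, -0.2, -2.8]
gripper_width: 0.516
grasp_force: 51.2
```

```bash
python3 look.py w3
```

```text
t 14.1 p [ 0.4758 -0.1738  0.0559] yaw y -20.59 units [0. 0. 0.] turn 0.0003 w 0.516 F [-0.6 -0.2 -2.8]
TCP along 0.005246205829481798 across 0.5066721372241046
[ 0.591 -0.255  0.057] 0.93 along -0.0297 across 0.6434
[ 0.474 -0.171  0.096] 0.9 along 0.0074 across 0.5039
[ 0.45  -0.253  0.044] 0.89 along -0.0783 across 0.5101
[ 0.494 -0.125  0.11 ] 0.76 along 0.0571 across 0.5069
[ 0.512 -0.347  0.019] 0.72 along -0.1443 across 0.6021
```

>>> apply_moves([
  [0.3,[0,0,0.005],0],
  [0,[0,0,0.005],0],
  [0,[0,0,0.005],0],
  [0,[0,0,0.005],0],
  [0,[0,0,-0.2],0],
  [0,[0,0,-0.4],0],
  [0,[0,0,-0.6],0],
  [0,[-0.05,0.15,-0.65],0],
  [0,[-0.1,0.35,-0.65],0],
  [0,[-0.15,0.55,-0.65],0],
  [0,[-0.233,0.766,-0.65],0],
  [0,[-0.233,0.766,-0.65],0],
])

```text
t: 15.4
eef_pos: [0.6054, -0.276, 0.1848]
tool_rot: [0.001, 0.823, 0.568, 0.0]
contact_force: [-0.0, -0.2, -0.3]
gripper_width: 1.0
grasp_force: 0.0
```

```bash
python3 -c "
from station import bot;from h import *
go(bot.get_obs(),[.6025,-.2715,.036])
p=bot.read_camera('wrist');o=bot.get_obs();cv2.imwrite('pics/w4.png',p['color'][:,:,::-1])
for d in bot.look_for(p,'canister_70'): print(np.round(d['point'],3),round(d['confidence'],2))"
```

```text
t 15.4 p [ 0.6054 -0.276   0.1848] yaw y -20.82 units [ 0.016 -0.023  0.744] turn -0.0003 w 1.0 F [-0.  -0.2 -0.3]
[ 0.446 -0.397  0.057] 0.85
[ 0.45  -0.266  0.066] 0.84
[ 0.512 -0.359  0.064] 0.73
[ 0.503 -0.136  0.108] 0.68
[ 0.487 -0.176  0.097] 0.6
[ 0.606 -0.265  0.083] 0.58
[ 0.443 -0.51   0.007] 0.41
```

View pics/w4.png

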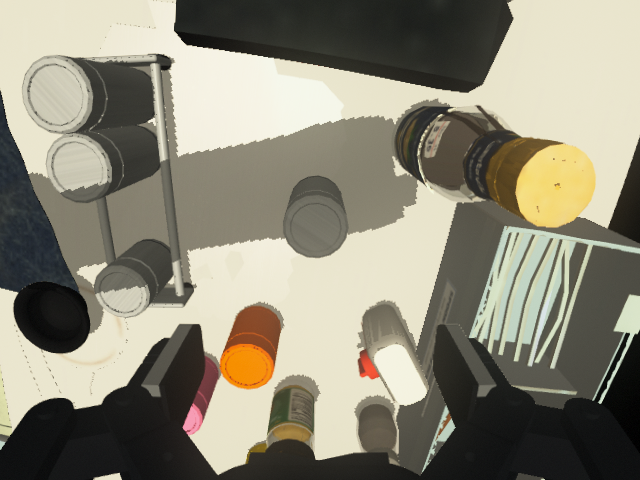

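Run:
```python
from h import *
p=np.array([.6054,-.276,.1848]);q=Ro.from_matrix(np.eye(3)).as_quat();q=[.0,.8225,.5688,0]
for n,u,v,h in [('112',57,93,.112),('98',78,165,.098),('70',128,289,.07),('stray',315,225,.084),('soytop',555,182,.207)]:
    print(n,*wq(u,v,h,p,q))
```

```text
112 [ 0.4952 -0.1331] along 0.0502 across 0.5105
98 [ 0.4778 -0.1739] along 0.0059 across 0.5086
70 [ 0.4482 -0.2698] along -0.0943 across 0.5147
stray [ 0.6044 -0.2693] along -0.0387 across 0.6608
soytop [ 0.7079 -0.2519] along 0.0141 across 0.7515
```

>>> apply_moves([
  [0,[0.023,-0.02,0.2],0],
  [0,[0.023,-0.02,0.4],0],
  [0,[0.023,-0.02,0.5],0],
  [0,[0.023,-0.02,0.6],0],
  [0,[0.023,-0.02,0.7],0],
  [0,[0.023,-0.02,0.744],0],
  [0,[0.023,-0.02,0.744],0],
  [0.7,[0.023,-0.02,0.744],0],
  [0.7,[0.023,-0.02,0.744],0],
  [0.7,[0.023,-0.02,0.744],0],
  [0.7,[0.023,-0.02,0.744],0],
  [0.7,[0.023,-0.02,0.744],0],
], squeeze=50)

```text
t: 16.7
eef_pos: [0.6019, -0.2662, 0.0388]
tool_rot: [0.001, 0.822, 0.569, 0.001]
contact_force: [-0.5, -0.3, 5.7]
gripper_width: 0.516
grasp_force: 50.0
```

>>> apply_moves([
  [0.7,[0,0,0],0],
  [0.7,[0,0,-0.02],0],
  [0.7,[0,0,-0.05],0],
  [0.7,[0,0,-0.05],0],
])

```text
t: 17.1
eef_pos: [0.6009, -0.266, 0.048]
tool_rot: [0.0, 0.822, 0.569, 0.0]
contact_force: [0.4, -0.2, -2.3]
gripper_width: 0.522
grasp_force: 50.8
```

>>> apply_moves([
  [0.7,[0,0,-0.2],0],
  [0.7,[0,0,-0.4],0],
  [0.7,[0,0,-0.6],0],
  [0.7,[0,-0.15,-0.6],0],
  [0.7,[-0.035,-0.3,-0.6],0],
  [0.7,[-0.035,-0.45,-0.6],0],
  [0.7,[-0.035,-0.6,-0.6],0],
  [0.7,[-0.035,-0.7,-0.6],0],
  [0.7,[-0.035,-0.747,-0.6],0],
  [0.7,[-0.035,-0.747,-0.6],0],
  [0.7,[-0.035,-0.747,-0.6],0],
])

```text
t: 18.2
eef_pos: [0.4593, -0.2202, 0.1674]
tool_rot: [0.0, 0.822, 0.569, 0.0]
contact_force: [0.2, -0.1, -2.7]
gripper_width: 0.523
grasp_force: 51.8
```

```bash
python3 look.py w5
python3 - <<'E'
from station import bot;from h import *
b=bot.read_camera('side');a=bot.read_camera('scene');cv2.imwrite('pics/side5.png',b['color'][:,:,::-1])
cv2.imwrite('pics/scene5.png',a['color'][:,:,::-1])
w=cv2.imread('pics/w5.png')
b=cv2.imread('pics/side5.png')[165:315,285:435]
cv2.imwrite('pics/c5.png',np.hstack([cv2.resize(w[:,140:500],(400,533)),cv2.resize(b,(400,533),interpolation=cv2.INTER_CUBIC)]))
E
```

```text
t 18.2 p [ 0.4593 -0.2202  0.1674] yaw y -20.6 units [0. 0. 0.] turn 0.0003 w 0.523 F [ 0.2 -0.1 -2.7]
TCP along -0.04393885491794014 across 0.5076046373964714
[ 0.462 -0.215  0.216] 0.78 along -0.0385 across 0.5082
[ 0.426 -0.391  0.072] 0.68 along -0.2155 across 0.5369
[ 0.514 -0.353  0.054] 0.61 along -0.1487 across 0.6056
[ 0.495 -0.136  0.109] 0.58 along 0.0473 across 0.5116
[ 0.475 -0.172  0.093] 0.57 along 0.0068 across 0.505
```

View pics/c5.png

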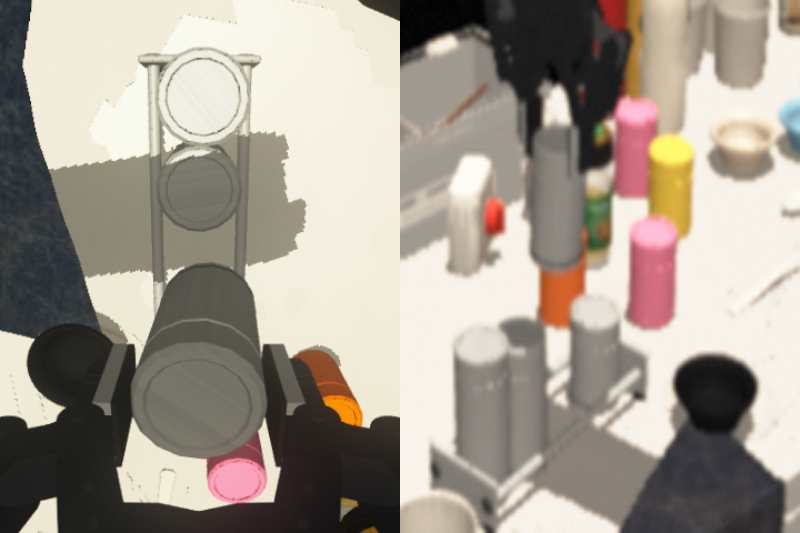

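Run:
```python
from h import *
p=np.array([.4593,-.2202,.1674]);q=[0,.8223,.5690,0]
for n,u,v,h in [('held',317.3,353.7,.2126),('98',319.1,169.2,.098),('112',323.6,84.6,.112)]: print(n,*wq(u,v,h,p,q))
for n,u,v,h in [('70',358.5,251.7,.07),('98',331.1,257.9,.098),('112',315.8,261.5,.112)]:
    w=at('side',u-.3,v-.3,h);print('side',n,w,U@w,np.array([.936,-.353])@w)
```

```text
held [ 0.4585 -0.2189] along -0.043 across 0.5064
98 [ 0.476  -0.1743] along 0.0049 across 0.5071
112 [ 0.4944 -0.132 ] along 0.051 across 0.5093
side 70 [ 0.43933629 -0.27317413] -0.10060527326212461 0.5076492336542798
side 98 [ 0.47355556 -0.18067754] -0.0019490627960641713 0.5070271715218232
side 112 [ 0.49097278 -0.13338795] 0.04846226966453273 0.5066364644381949
```

>>> apply_moves([
  [0.7,[-0.015,0,0.1],0],
  [0.7,[-0.015,0,0.15],0],
  [0.7,[-0.015,0,0.2],0],
  [0.7,[-0.015,0,0.25],0],
  [0.7,[-0.015,0,0.3],0],
  [0.7,[-0.015,0,0.35],0],
  [0.7,[-0.015,0,0.35],0],
])

```text
t: 19.1
eef_pos: [0.4563, -0.2222, 0.0957]
tool_rot: [-0.001, 0.822, 0.569, -0.001]
contact_force: [-1.6, 0.7, -1.6]
gripper_width: 0.519
grasp_force: 51.7
```

>>> apply_moves([
  [0.7,[0,0,0.05],0],
  [0.7,[0,0,0.1],0],
  [0.7,[0,0,0.15],0],
  [0.7,[0,0,0.2],0],
  [0.7,[0,0,0.25],0],
  [0.7,[0,0,0.27],0],
  [0.7,[0,0,0.28],0],
  [0.7,[0,0,0.28],0],
])

```text
t: 19.9
eef_pos: [0.4572, -0.2226, 0.041]
tool_rot: [-0.0, 0.822, 0.569, -0.0]
contact_force: [0.1, 0.7, -1.3]
gripper_width: 0.518
grasp_force: 51.7
```

Nearly down; seat it, then release.

>>> apply_moves([
  [0.7,[0,0,0.01],0],
  [0.7,[0,0,0.015],0],
  [0.7,[0,0,0.015],0],
])

```text
t: 20.2
eef_pos: [0.4578, -0.2228, 0.0388]
tool_rot: [0.001, 0.822, 0.569, 0.0]
contact_force: [-0.6, 0.7, 3.5]
gripper_width: 0.521
grasp_force: 51.9
```

>>> apply_moves([
  [0.3,[0,0,0],0],
  [0,[0,0,0],0],
  [0,[0,0,0],0],
  [0,[0,0,0],0],
  [0,[0,0,0],0],
  [0,[0,0,-0.1],0],
  [0,[0,0,-0.3],0],
  [0,[0,0,-0.5],0],
  [0,[0,0,-0.75],0],
  [0,[0,0,-0.85],0],
  [0,[-0.2,0,-0.85],0],
  [0,[-0.2,0,-0.85],0],
])

```text
t: 21.4
eef_pos: [0.4413, -0.265, 0.2089]
tool_rot: [0.001, 0.824, 0.567, -0.001]
contact_force: [-1.0, -0.7, -0.7]
gripper_width: 0.996
grasp_force: 0.0
```

```bash
python3 look.py w6
python3 - <<'E'
from station import bot;from h import *
bot_=bot.read_camera('side');cv2.imwrite('pics/side6.png',bot_['color'][:,:,::-1])
w=cv2.imread('pics/w6.png');b=cv2.imread('pics/side6.png')[215:315,285:385]
cv2.imwrite('pics/c6.png',np.hstack([cv2.resize(w[:360,180:450],(400,533)),cv2.resize(b,(400,533),interpolation=cv2.INTER_CUBIC)]))
E
```

```text
t 21.4 p [ 0.4413 -0.265   0.2089] yaw y -20.95 units [0. 0. 0.] turn -0.0007 w 0.996 F [-1.  -0.7 -0.7]
TCP along -0.0922814717828114 across 0.5066050458285433
[ 0.44  -0.271  0.064] 0.92 along -0.0982 across 0.5075
[ 0.46  -0.23   0.084] 0.86 along -0.0529 across 0.5113
[ 0.505 -0.359  0.07 ] 0.86 along -0.1577 across 0.5994
[ 0.474 -0.172  0.096] 0.68 along 0.006 across 0.5047
[ 0.49  -0.144  0.109] 0.64 along 0.0378 across 0.5093
[ 0.426 -0.381  0.072] 0.6 along -0.2067 across 0.5329
[ 0.446 -0.514  0.057] 0.58 along -0.3239 across 0.5985
[ 0.487 -0.569  0.013] 0.57 along -0.3611 across 0.6566
```

View pics/c6.png

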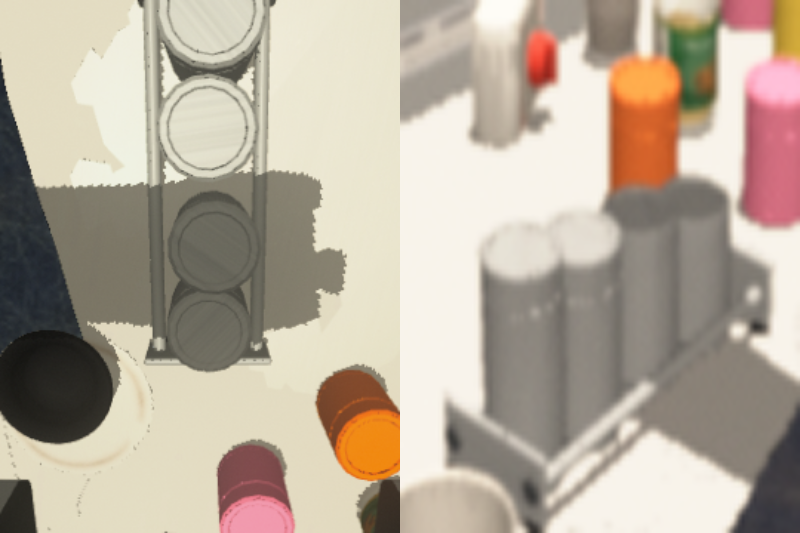

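The last picture shows all four canisters upright between the rails. The lids run 112, 98, 84, 70 from the far end, at about rows 20, 130, 250 and 330 in the left half. The gripper is clear of them.

```bash
python3 -c "
from station import bot
print(bot.hand_in())"
```

```text
the job is handed in; nothing more can be done
None
```

I slid the 70 mm and 98 mm canisters apart and put the stray 84 mm one between them. All four stood upright in height order in the last picture, and I handed the job in at about 21.5 s; no verdict was returned.

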